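# Pack and pin shut a medicine transit case

## Robot

A 7-joint arm with a two-finger parallel gripper is mounted at the origin on the work surface; the furniture and walls round the work are solid. World frame = base frame: x ahead of the robot, y to its left, z up, the work surface at z = 0. Lengths are in m, angles in rad, forces in N, time in s.
With the tool pointing down it reaches from about 0.4 to 0.85 m from the base axis. Payload 4.5 kg.
Tool frame: the origin (TCP) lies midway between the tips of the shut fingers; the grasp point (between the pads) lies 19 mm behind it; z points along the fingers, y is the line along which they close (so a half turn about z gives the same grasp; the last joint's range is limited). The gripper opens to 88 mm and grips with 3 to 60 N. Pads are 18 mm wide; open, the fingers measure 123 mm over their backs; the gripper's body (75 mm by 187 mm) begins 45 mm behind the grasp point.
Start: joints at [1.288, 0.689, -0.195, 1.565, 0.157, 0.902, -0.215], TCP at [0.195, -0.594, 0.239] pointing down, gripper open.
Joint ranges: [-3.01, 3.01], [-0.46, 2.08], [-1.47, 1.51], [0.13, 2.56], [-1, 4.14], [0.04, 2.09], [-2.66, 2.66]. Speed limits (rad/s): [2.57, 2.57, 3.14, 3.14, 3.14, 3.14, 3.14].

## Interface

Orientations are given as a unit quaternion [x, y, z, w].
In Python, from plant import r gives the robot as it stands. The module is installed in compiled form; this text tells all that it offers.
- The arm moves only by the tool step_arm, never from a script. Its argument "series" is a list of rows, each a list of 7 numbers: the shift along the world's x, y, z in mm, then the turn, a rotation vector about the world's x, y, z in rad, then the closure, from 0 (fully open) to 1 (shut). A call has 1 to 20 rows; each row shifts and turns the commanded pose from where the row before left it; what a row does not reach is not made up. A row lasts 1/10 s, in which the tool goes at most 50 mm and 8.59 degrees, less where a joint would pass 70% of its speed; a pose out of reach is approached as far as the arm can. A call is refused whole if a number of a shift passes 50 or a number of a turn 0.15, either way. A call with a gripper value outside its range is refused whole. The fingers move at their own pace and stop on an object; "force" is the grip in N (left out, the last holds). Time passes only in rows, so rows that do not move let the fingers close. It gives the time, the measured TCP pose, the force, the opening and the grip force at its end, in the units of the state.
- r.get_state(): the state, without advancing time (a new reading comes with each control period).
- r.snapshot(name): name is "scene" or "top" or "wrist"; returns (picture, depth): 400x640x3 uint8, blue, green, red; 400x640 float32, m along the optical axis (not along the pixel's ray), 0 where there is no reading.
- r.get_calibration(name): a dict with "intrinsics" (3x3 intrinsics, pixels), "pose" (4x4, takes a point from camera to world coordinates). Camera axes: x right, y up, looking along -z (the intrinsics and any distortion apply to the point x, -y, -z); pixel columns grow to the right and rows downward; lengths in m; the calibration is good to about 2 mm. A picture is of the moment at which its call begins: read the wrist's pose just before it. get_calibration takes no time and is no camera call; for the wrist camera it gives the pose at the moment of the call.
- r.finish_job(): hands the job in; it is judged then, once.
The state is a dict: "clock": time; "q": joint angles; "qd": joint speeds; "joint_torque": joint torques, N m; "tool_pos": TCP position; "eef_rot": TCP orientation; "contact_force": force on the tool from outside, world axes, zero at the start; "moment": the same for the moment, N m; "opening": opening from 0.0 (shut) to 1.0 (fully open); "finger_force": force on a finger pad.
Only numpy, scipy, OpenCV 4.12 (cv2) and the standard library are available. Lean on these libraries where they do the work, as an engineer would, in place of code of your own. Each camera call takes 0.05 s, during which the arm holds its last target. There are 200 camera calls.

## Task

Stand every small dropper bottle on the table upright in its own compartment of the grey transit case (open its lid first), then shut the lid, swing the steel hasp up until it rests home between the two cheeks of the clevis on the lid, and push the loose loop-handled lock pin through clevis and hasp until its shoulder meets the cheek. Leave everything else on the table where it is.

Things in the scene. Friction and masses are not known exactly. Their poses are not given: they have to be found in the camera images.
- case: grey transit case, fixed, 260 long (its x) x 70 wide (y) x 118 mm high when shut; origin: middle of its underside, z up. Its -y side, with the hasp, faces the robot; lid hinged on the +y side. Base walls 4 mm thick, 92 mm high, inner floor 6 mm up. Three cross partitions, 4 mm thick, 32 mm high: four compartments in a row along x, the inner two 53, the end two 67 mm long, all 62 mm wide
- cell0 (a point): where a bottle goes in compartment 0 (counted from -x to +x of the case): on the floor, midway in y, 56.5 mm from its neighbours (41 mm from the end wall in the end ones)
- cell1 (a point): where a bottle goes in compartment 1 (counted from -x to +x of the case): on the floor, midway in y, 56.5 mm from its neighbours (41 mm from the end wall in the end ones)
- cell2 (a point): where a bottle goes in compartment 2 (counted from -x to +x of the case): on the floor, midway in y, 56.5 mm from its neighbours (41 mm from the end wall in the end ones)
- cell3 (a point): where a bottle goes in compartment 3 (counted from -x to +x of the case): on the floor, midway in y, 56.5 mm from its neighbours (41 mm from the end wall in the end ones)
- case_lid (a joint): lid angle, rad: 0 shut, at start 0 to 0.3 (shut or ajar), 1.6 upright, stops at 2.05. Turns about the case's x axis through lid_hinge. The hinge is stiff: the lid stays at any angle and needs about 2 to 4 N at its front edge to turn
- lid_hinge (a point): point on the lid's hinge axis (which runs along the case's x), middle of its length, 92 mm above the table; does not move
- lid_front (a point): middle of the lid's front top edge, moves with the lid. The lid is a hollow shell 260 x 70 x 26 mm, open below; shut, this point is 70 mm in front (-y) of the hinge axis and 26 mm above it. The clevis stands within 30 mm of this point to either side along x; the rest of the lid's top is plain
- clevis (a point): centre of the clevis, on the axis of its two holes; moves with the lid. Two upright steel cheeks 6 mm thick on the lid's front edge, outer faces 42 mm apart along the case's x, each with a 16 mm hole. The hole axis runs along the case's x; lid shut, it is 27 mm above the lid's top, 145 mm above the table, 5 mm in front of the lid's front face. Cheeks end 11 mm above it
- case_hasp (a joint): hasp angle, rad: 0 closed (its eye in line with the holes of the clevis when the lid is shut), at start about 0.75 to 1.2; larger swings its top outward to -y of the case and down. Stiff hinge: stays at any angle, needs about 1 to 2 N at the tab
- hasp_hinge (a point): middle of the hasp's hinge axis, which runs along the case's x, 66 mm above the table, 14 mm in front (-y) of the case wall; does not move
- hasp_tab (a point): middle of the hasp's thumb tab, 112 mm from its hinge axis, moves with the hasp. Steel strap 26 mm wide (along the case's x), 4 mm thick; eye block with a 16 mm hole along x at 80 mm from the hinge axis; tab 26 mm wide, 6 mm thick, from 91 to 128 mm. Closed it stands upright, leaning 0.11 rad to the lid, eye between the cheeks, tab above them (its middle 177 mm above the table)
- pin: loose steel lock pin, lies flat on the table at start. Round shaft 11 mm in diameter 72 mm long along +x from the shoulder, its last 18 mm tapered to a blunt 5 mm nose; behind it a flat loop handle 52 mm long, 41 mm wide (y) and 11 mm thick. Origin on the shaft's axis at the shoulder face, 5.5 mm above the table as it lies
- pin_seat (a point): point on the pin's axis 21 mm in front of the shoulder; it lies at the clevis centre when the pin is fully home (it may go in from either side)
- pin_tip (a point): the pin's nose, 72 mm in front of the shoulder
- bottle_a: dropper bottle, standing, 34 mm in diameter, 102 mm tall, about 70 g; origin in the middle of its underside, z up. Body to 62 mm, then a round collar 24 mm in diameter to 77 mm, then a rubber bulb 13 mm in diameter. Two to four of these bottles are present
- bottle_b: dropper bottle, standing, 34 mm in diameter, 102 mm tall, about 70 g; origin in the middle of its underside, z up. Body to 62 mm, then a round collar 24 mm in diameter to 77 mm, then a rubber bulb 13 mm in diameter. Two to four of these bottles are present
- bottle_c: dropper bottle, standing, 34 mm in diameter, 102 mm tall, about 70 g; origin in the middle of its underside, z up. Body to 62 mm, then a round collar 24 mm in diameter to 77 mm, then a rubber bulb 13 mm in diameter. Two to four of these bottles are present
- bottle_d: dropper bottle, standing, 34 mm in diameter, 102 mm tall, about 70 g; origin in the middle of its underside, z up. Body to 62 mm, then a round collar 24 mm in diameter to 77 mm, then a rubber bulb 13 mm in diameter. Two to four of these bottles are present
- tape_roll: bystander: roll of brown tape, 96 mm across, 48 mm high, origin at its underside
- weight_200: bystander: brass balance weight, 34 mm across, 44 mm high, origin at its underside
- stapler: bystander: desk stapler, 33 x 128 x 42 mm, origin at its underside
There are look-alikes about, which are no part of the job. What is shaped like the bottle_c but yellow is not meant.

How it is judged:
On the way, in this order (a step that is already met when the one before it is completed fails the run):
1. every bottle stands upright in a compartment of the case (x of bottle_a in the frame of case between -0.126 and 0.126 m and y of bottle_a in the frame of case between -0.03 and 0.03 m and z of each of bottle_a, bottle_b, bottle_c, bottle_d in the frame of case below 0.012 m and angle between each of bottle_a, bottle_b, bottle_c, bottle_d's own z axis and vertical below 0.2 rad and x of bottle_b in the frame of case between -0.126 and 0.126 m and y of bottle_b in the frame of case between -0.03 and 0.03 m and x of bottle_c in the frame of case between -0.126 and 0.126 m and y of bottle_c in the frame of case between -0.03 and 0.03 m and x of bottle_d in the frame of case between -0.126 and 0.126 m and y of bottle_d in the frame of case between -0.03 and 0.03 m and value of joint case_lid above 0.6 rad), for 0.2 s.
2. the lid is shut (value of joint case_lid below 0.05 rad), for 0.2 s.
3. the hasp is swung home between the cheeks of the clevis (value of joint case_lid below 0.05 rad and value of joint case_hasp below 0.08 rad), for 0.2 s.
At the end, for the whole second after the job is handed in: each bottle present upright (0.2 rad) on the case floor; lid shut (under 0.09 rad), hasp closed (under 0.12 rad); pin through both cheeks and the eye: seat point within 12 mm of the clevis centre, axis within 0.2 rad of the case's x; all at rest (x of bottle_a in the frame of case between -0.126 and 0.126 m and y of bottle_a in the frame of case between -0.03 and 0.03 m and z of each of bottle_a, bottle_b, bottle_c, bottle_d in the frame of case below 0.012 m and angle between each of bottle_a, bottle_b, bottle_c, bottle_d's own z axis and vertical below 0.2 rad and x of bottle_b in the frame of case between -0.126 and 0.126 m and y of bottle_b in the frame of case between -0.03 and 0.03 m and x of bottle_c in the frame of case between -0.126 and 0.126 m and y of bottle_c in the frame of case between -0.03 and 0.03 m and x of bottle_d in the frame of case between -0.126 and 0.126 m and y of bottle_d in the frame of case between -0.03 and 0.03 m and linear speed of each of bottle_a, bottle_b, bottle_c, bottle_d, pin below 0.03 m/s and value of joint case_lid below 0.09 rad and value of joint case_hasp below 0.12 rad and distance between pin_seat and clevis below 0.012 m and angle between the x axis of pin and the x axis of case, either way round below 0.2 rad); the robot touches nothing.
It fails at once if the tape_roll is shoved aside by more than 40 mm (distance of tape_roll from where it was at the start of the episode above 0.04 m).
It fails at once if the weight_200 is shoved aside by more than 40 mm (distance of weight_200 from where it was at the start of the episode above 0.04 m).
It fails at once if the stapler is shoved aside by more than 40 mm (distance of stapler from where it was at the start of the episode above 0.04 m).
Of bottle_a, bottle_b, bottle_c, bottle_d only 2 to 4 are there at a start; the rules pass over those that are not, and their reading is None.
At some moment in a run one of pin may be knocked a few centimetres aside while the robot is not near it.
It also fails if it takes over 210 s, if anything falls off the work surface, if the arm or the gripper's body presses on something with over 40 N, if the wrist force passes 120 N, or if a joint passes its speed limit or range.

## Working session

There is one attempt and no reset: what is moved stays moved. The work goes in short steps, Python scripts to look and compute and a tool call to move; the robot and the scene stay as the last step left them, time stands still between calls to the robot, and variables do not carry over. Pictures are saved under pics/ and viewed, at most 14 in all, crops included, and the job is handed in when it is done.

Besides the shell and the picture viewer there is one more tool, called by a JSON object that holds its "api" and its "payload". step_arm: Moves the arm, as the interface text tells. Its arguments: {"type":"object","properties":{"series":{"type":"array"},"force":{"type":"number"}},"required":["series"]}

```bash
mkdir -p pics
cat > h.py <<'E'
import numpy as np, cv2
from plant import r
def snap(n):
    c=r.get_calibration(n); im,d=r.snapshot(n); return im,d,np.array(c["intrinsics"]),np.array(c["pose"])
def cloud(d,K,T):
    v,u=np.mgrid[:d.shape[0],:d.shape[1]]
    p=np.stack([(u-K[0,2])/K[0,0]*d,-(v-K[1,2])/K[1,1]*d,-d],-1)
    return p@T[:3,:3].T+T[:3,3]
def save(n,im): cv2.imwrite("pics/"+n+".png",im)
E
python3 - <<'E'
from h import *
s=r.get_state();print(s["tool_pos"],s["eef_rot"],s["opening"])
for n in("scene","top"):
    im,d,K,T=snap(n);save(n+"0",im);np.savez(n+"0.npz",im=im,d=d,K=K,T=T);print(n,K.round(1).tolist(),T.round(3).tolist())
E
```

```text
[ 0.19445785 -0.59331653  0.23791635] [ 9.87472836e-01  1.57786491e-01 -2.10636042e-04 -8.81279444e-04] 1.0001827118768452
scene [[404.6, 0.0, 320.4], [0.0, 404.6, 198.1], [0.0, 0.0, 1.0]] [[0.881, 0.383, -0.276, 0.233], [-0.472, 0.716, -0.515, -0.554], [0.0, 0.584, 0.812, 0.943], [0.0, 0.0, 0.0, 1.0]]
top [[364.4, 0.0, 317.5], [0.0, 364.4, 196.7], [0.0, 0.0, 1.0]] [[0.0, 0.999, -0.033, 0.464], [-0.999, 0.002, 0.037, -0.025], [0.037, 0.033, 0.999, 1.102], [0.0, 0.0, 0.0, 1.0]]
```

View pics/scene0.png

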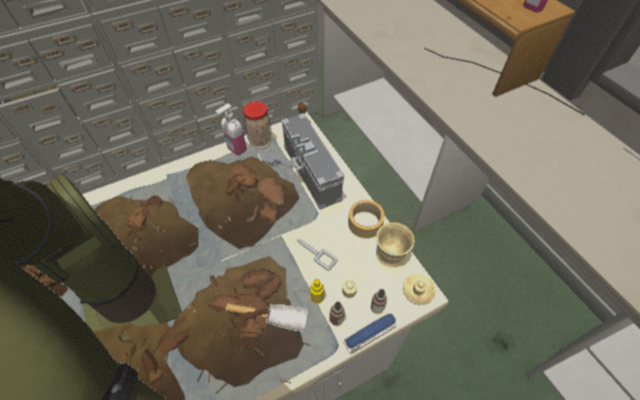

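View pics/top0.png

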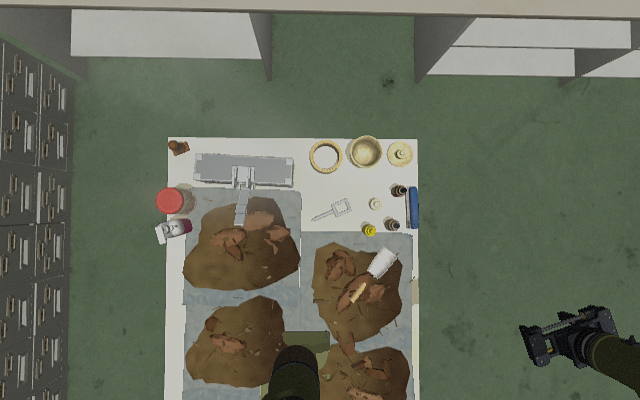

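Run:
```python
from h import *
a=np.load("top0.npz");b=np.load("scene0.npz")
im=a["im"];sc=b["im"]
c1=cv2.resize(im[130:245,150:430],None,fx=2.8,fy=2.8,interpolation=cv2.INTER_CUBIC)
c2=cv2.resize(sc[95:215,210:350],None,fx=2.3,fy=2.3,interpolation=cv2.INTER_CUBIC)
c3=cv2.resize(sc[200:360,290:450],None,fx=1.7,fy=1.7,interpolation=cv2.INTER_CUBIC)
h=272;o=np.zeros((c1.shape[0]+280,790,3),np.uint8);o[:c1.shape[0],:c1.shape[1]]=c1[:,:790]
o[c1.shape[0]:c1.shape[0]+c2.shape[0],:c2.shape[1]]=c2;o[c1.shape[0]:c1.shape[0]+c3.shape[0],400:400+c3.shape[1]]=c3
save("crop0",o[:600])
P=cloud(a["d"],a["K"],a["T"])
for n,(u,v) in dict(corner=(178,147),b1=(399,190),b2=(392,225),yel=(370,230),pinh=(341,207),pint=(313,220),tape=(312,157),weight=(376,203),stap=(413,207),case=(215,165),caseR=(290,170),cr=(294,186),cl=(195,178),hasp=(240,220),clev=(240,175),red=(170,200),spray=(175,228),rock=(240,230),rock2=(240,250),rock3=(355,280),bowl=(366,152),tab=(310,190),mat=(320,245)).items(): print(n,P[v,u].round(3))
```

```text
corner [0.639 0.333 0.057]
b1 [ 0.517 -0.295  0.077]
b2 [ 0.418 -0.275  0.075]
yel [ 0.405 -0.209  0.093]
pinh [ 0.469 -0.138  0.001]
pint [ 0.43  -0.053  0.004]
tape [ 0.614 -0.048  0.047]
weight [ 0.481 -0.236  0.043]
stap [ 0.469 -0.346  0.04 ]
case [0.581 0.213 0.118]
caseR [0.569 0.013 0.117]
cr [0.532 0.005 0.003]
cl [0.546 0.266 0.119]
hasp [0.434 0.142 0.14 ]
clev [0.554 0.146 0.122]
red [0.486 0.323 0.14 ]
spray [0.413 0.316 0.12 ]
rock [0.403 0.156 0.055]
rock2 [0.345 0.158 0.044]
rock3 [ 0.263 -0.169  0.073]
bowl [ 0.636 -0.213  0.01 ]
tab [ 0.521 -0.044  0.001]
mat [ 0.355 -0.074  0.002]
```

View pics/crop0.png

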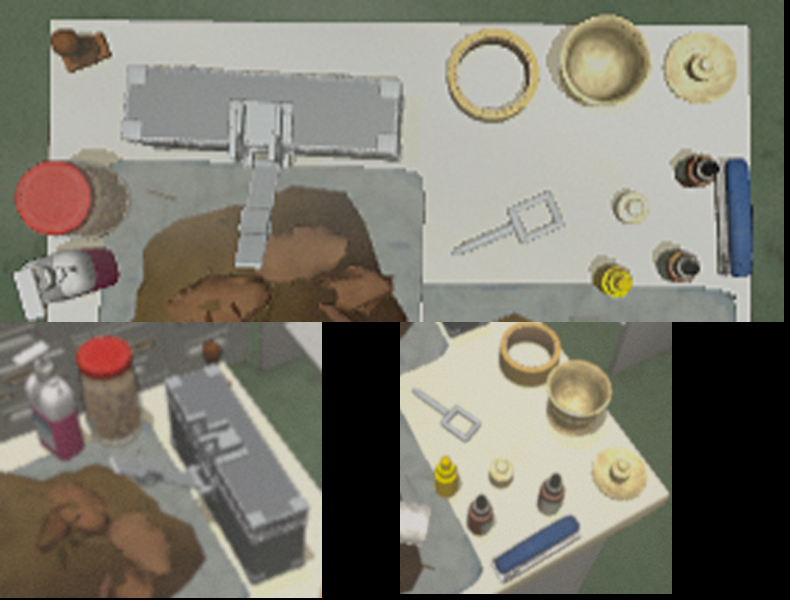

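```bash
cat >> h.py <<'E'
def rect(P,m):
    q=P[m][:,:2]; (c,s,a)=cv2.minAreaRect((q*1000).astype(np.float32)); return np.round(c,1),np.round(s,1),round(a,2)
def st():
    s=r.get_state(); R=__import__("scipy.spatial.transform",fromlist=["Rotation"]).Rotation.from_quat(s["eef_rot"]).as_matrix()
    print("t",round(s["clock"],2),"tcp",(np.array(s["tool_pos"])*1000).round(1),"zdir",R[:,2].round(3),"yaw(x)",round(float(np.arctan2(R[1,0],R[0,0])),3),"F",np.round(s["contact_force"],1),"open",round(s["opening"],3),"ff",np.round(s["finger_force"],1))
E
python3 - <<'E'
from h import *
st()
a=np.load("top0.npz");b=np.load("scene0.npz")
for n,z in(("top",a),("scene",b)):
    P=cloud(z["d"],z["K"],z["T"]);im=z["im"].astype(int);X,Y,Z=P[...,0],P[...,1],P[...,2]
    ok=(z["d"]>0)
    m=ok&(Z>.108)&(Z<.128)&(Y>-.03)&(Y<.29)&(X>.51)&(X<.64)
    print(n,"case",m.sum(),rect(P,m)); q=P[m]; A=np.c_[q[:,:2],np.ones(len(q))]; print(" plane",np.linalg.lstsq(A,q[:,2],rcond=None)[0].round(3),np.median(q[:,2]).round(4))
    m=ok&(Z>.129)&(Z<.17)&(Y>.05)&(Y<.25)&(X>.5)&(X<.64); print(" clevis",m.sum(),rect(P,m) if m.sum() else 0, P[m].max(0).round(4) if m.sum() else 0)
    m=ok&(Y>.11)&(Y<.18)&(X>.42)&(X<.515)&(Z>.08); print(" hasp",m.sum(),rect(P,m))
    q=P[m]; o=np.argsort(q[:,0]); print(q[o][[0,len(o)//4,len(o)//2,3*len(o)//4,-1]].round(3).tolist())
    for nm,c in(("b1",(.517,-.295)),("b2",(.418,-.275)),("yel",(.405,-.209))):
        for lo,hi in((.082,.106),(.064,.081),(.02,.06)):
            m=ok&(np.hypot(X-c[0],Y-c[1])<.032)&(Z>lo)&(Z<hi)
            if m.sum()>3: print(" ",nm,lo,m.sum(),P[m].mean(0).round(4),rect(P,m)[:2])
    g=(np.abs(im[...,0]-im[...,2])<25)&(im[...,1]>90)&(im[...,1]<200)
    m=g&ok&(X>.4)&(X<.52)&(Y>-.18)&(Y<-.02)&(Z<.03)
    k=cv2.morphologyEx(m.astype(np.uint8),cv2.MORPH_OPEN,np.ones((1,1)));print(" pin",m.sum(),rect(P,m))
E
```

```text
t 0.1 tcp [ 194.5 -593.4  238. ] zdir [-0.001  0.002 -1.   ] yaw(x) 0.317 F [-0.1 -0.1  0.9] open 1.0 ff 0.0
top case 2493 (array([564.4, 139. ]), array([261.9,  87.2]), 87.06)
 plane [-0.038  0.001  0.141] 0.1188
 clevis 140 (array([547.8, 139.2]), array([42.3, 54. ]), 88.42) [0.5743 0.1604 0.1613]
 hasp 329 (array([465.8, 143.6]), array([26.5, 87.9]), 86.31)
[[0.421, 0.139, 0.143], [0.444, 0.134, 0.111], [0.463, 0.146, 0.13], [0.485, 0.138, 0.1], [0.51, 0.153, 0.081]]
  b1 0.082 26 [ 0.5175 -0.3027  0.0961] (array([ 518.2, -303.2]), array([10.7, 13.2]))
  b1 0.064 41 [ 0.5172 -0.3     0.0747] (array([ 517.6, -303. ]), array([23.2, 21.8]))
  b1 0.02 62 [ 0.5168 -0.2944  0.0461] (array([ 517.8, -299.4]), array([24.9, 32.7]))
  b2 0.082 26 [ 0.419  -0.2822  0.0963] (array([ 418.4, -282.9]), array([11.7, 13.5]))
  b2 0.064 42 [ 0.4192 -0.2793  0.0742] (array([ 419.4, -281. ]), array([18.8, 26.4]))
  b2 0.02 60 [ 0.4197 -0.2735  0.0463] (array([ 417.9, -279.8]), array([27.4, 32.9]))
  yel 0.082 22 [ 0.4027 -0.2133  0.0978] (array([ 402.4, -213.7]), array([11.2, 11.1]))
  yel 0.064 40 [ 
[... 739 characters left out ...]
.4]), array([18.3, 23.8]))
  b1 0.02 129 [ 0.5114 -0.3142  0.0441] (array([ 515.4, -310.2]), array([25.1, 32.4]))
  b2 0.082 42 [ 0.4185 -0.2876  0.0958] (array([ 419.1, -286.6]), array([12.9, 11.3]))
  b2 0.064 69 [ 0.4168 -0.2895  0.0749] (array([ 418.3, -287.2]), array([19.1, 22.9]))
  b2 0.02 123 [ 0.4141 -0.2942  0.0439] (array([ 417.4, -288.8]), array([25.7, 35.1]))
  yel 0.082 44 [ 0.4034 -0.2185  0.0951] (array([ 404. , -217.1]), array([13.9, 11.3]))
  yel 0.064 67 [ 0.4016 -0.2213  0.0741] (array([ 403.3, -218.8]), array([20.7, 21.7]))
  yel 0.02 131 [ 0.3993 -0.2265  0.0449] (array([ 402.6, -221.5]), array([25.6, 33.7]))
 pin 429 (array([450.4, -99.2]), array([156.4, 100.8]), 90.0)
```

Run:
```python
from h import *
for n in("top","scene"):
    z=np.load(n+"0.npz");P=cloud(z["d"],z["K"],z["T"]);X,Y,Z=P[...,0],P[...,1],P[...,2]
    base=(z["d"]>0)&(Z>.108)&(Z<.128)&(Y>-.03)&(Y<.29)&(X>.515)&(X<.64)
    m=base&(np.abs(Y-.139)>.04); print(n,"lid",rect(P,m))
    q=P[m]; A=np.c_[q[:,:2]-[.565,.139],np.ones(len(q))]; print(np.linalg.lstsq(A,q[:,2],rcond=None)[0].round(4))
    for ax in (Y,):
        for lo in np.arange(.0,.27,.03):
            k=m&(Y>lo)&(Y<lo+.03)
            if k.sum()>20: print(round(lo,2),np.percentile(X[k],[1,99]).round(4),end=" ")
    print()
    cm=(z["d"]>0)&(Z>.135)&(Z<.17)&(Y>.1)&(Y<.18)&(X>.5)&(X<.64)
    c=P[cm]; 
    for lo in np.arange(.115,.165,.005):
        k=(c[:,1]>lo)&(c[:,1]<lo+.005); 
        if k.sum(): print(round(lo,3),k.sum(),c[k].min(0).round(3),c[k].max(0).round(3))
```

```text
top lid (array([571.8, 138.7]), array([262.1,  72.5]), 87.29)
[-0.0287  0.0009  0.1189]
0.0 [0.5305 0.6011] 0.03 [0.5331 0.6011] 0.06 [0.5331 0.6037] 0.09 [0.5357 0.6033] 0.18 [0.5406 0.6084] 0.21 [0.5408 0.6107] 0.24 [0.5427 0.6131] 
0.115 14 [0.523 0.119 0.135] [0.566 0.12  0.159]
0.12 25 [0.52  0.12  0.135] [0.569 0.124 0.161]
0.125 1 [0.52  0.126 0.146] [0.52  0.126 0.146]
0.15 5 [0.543 0.154 0.135] [0.566 0.155 0.158]
0.155 35 [0.522 0.155 0.135] [0.574 0.16  0.161]
0.16 2 [0.522 0.16  0.155] [0.54  0.16  0.157]
scene lid (array([574. , 136.6]), array([265.5,  74.1]), 87.2)
[-0.007   0.0023  0.1183]
0.0 [0.5312 0.603 ] 0.03 [0.5334 0.604 ] 0.06 [0.5345 0.6046] 0.09 [0.5359 0.6066] 0.18 [0.5414 0.6113] 0.21 [0.5424 0.6127] 0.24 [0.5432 0.6145] 
0.115 39 [0.523 0.115 0.135] [0.565 0.12  0.16 ]
0.12 22 [0.522 0.12  0.135] [0.548 0.124 0.16 ]
0.15 37 [0.522 0.15  0.136] [0.571 0.155 0.16 ]
0.155 24 [0.523 0.155 0.135] [0.551 0.16  0.162]
```

{"api": "step_arm", "payload": {"series": [[20,43,0,0,0,-0.0215,0],[20,43,0,0,0,-0.0215,0],[20,43,0,0,0,-0.0215,0],[20,43,0,0,0,-0.0215,0],[20,43,0,0,0,-0.0215,0],[20,43,0,0,0,-0.0215,0],[20,43,0,0,0,-0.0215,0],[20,43,0,0,0,-0.0215,0],[20,43,0,0,0,-0.0215,0],[20,43,0,0,0,-0.0215,0],[20,43,0,0,0,-0.0215,0],[20,43,0,0,0,-0.0215,0],[20,43,0,0,0,-0.0215,0],[20,43,0,0,0,-0.0215,0],[20,43,0,0,0,-0.0215,0],[20,43,0,0,0,-0.0215,0],[20,43,0,0,0,-0.0215,0],[0,0,0,0,0,0,0],[0,0,0,0,0,0,0]]}}

```text
clock: 2.0
tool_pos: [0.5344, 0.1382, 0.2381]
eef_rot: [1.0, -0.023, -0.001, 0.0]
contact_force: [-0.1, -0.2, -0.4]
opening: 0.999
finger_force: 0.0
```

Run:
```python
from h import *
st();im,d,K,T=snap("wrist");save("w1",im);print(T.round(3).tolist(),K.round(0).tolist())
P=cloud(d,K,T);Z=P[...,2];m=(d>0)&(Z>.135)&(Z<.175)&(np.abs(P[...,0]-.54)<.06)&(np.abs(P[...,1]-.139)<.04);print(m.sum(),rect(P,m),P[m].min(0),P[m].max(0))
```

```text
t 2.0 tcp [534.4 138.2 238.1] zdir [-0.001 -0.    -1.   ] yaw(x) -0.046 F [-0.1 -0.2 -0.4] open 0.999 ff 0.0
[[-0.046, 0.958, 0.283, 0.607], [-0.999, -0.044, -0.013, 0.136], [0.0, -0.283, 0.959, 0.383], [0.0, 0.0, 0.0, 1.0]] [[280.0, 0.0, 322.0], [0.0, 280.0, 205.0], [0.0, 0.0, 1.0]]
551 (array([548.3, 140.8]), array([41.9, 52.4]), 87.58) [0.52150376 0.12005164 0.13501773] [0.57432619 0.16280134 0.15922779]
```

{"api": "step_arm", "payload": {"series": [[0,1,-40,0,0,0,0],[0,1,-40,0,0,0,0],[0,0,-30,0,0,0,0],[0,0,0,0,0,0,0.6],[0,0,0,0,0,0,0.6],[0,0,0,0,0,0,0.6],[0,0,0,0,0,0,0.6],[0,0,0,0,0,0,0.6]], "force": 20}}

```text
clock: 2.85
tool_pos: [0.5355, 0.1392, 0.1301]
eef_rot: [1.0, -0.024, 0.001, -0.0]
contact_force: [-0.1, 0.8, 0.1]
opening: 0.57
finger_force: 0.0
```

{"api": "step_arm", "payload": {"series": [[0,0,0,0,0,0,0.7],[0,0,0,0,0,0,0.7],[0,0,0,0,0,0,0.7]], "force": 20}}

```text
clock: 3.15
tool_pos: [0.5352, 0.1409, 0.1293]
eef_rot: [1.0, -0.024, 0.001, -0.001]
contact_force: [0.2, 4.5, 2.2]
opening: 0.471
finger_force: 20.0
```

Run:
```python
import numpy as np
from h import st
st()
# arc of grasp point about hinge, rows
r0=np.array([535-607.5,149-92.]);L=np.hypot(*r0);a0=np.arctan2(r0[1],r0[0])
p=r0
for k in range(1,21):
    f=1.95*k/20;q=L*np.array([np.cos(a0-f),np.sin(a0-f)]);print(k,round(f,2),(q-p).round(1));p=q
```

```text
t 3.15 tcp [535.2 140.9 129.3] zdir [ 0.001  0.002 -1.   ] yaw(x) -0.047 F [0.2 4.5 2.2] open 0.471 ff 20.0
1 0.1 [5.9 6.8]
2 0.2 [6.5 6.2]
3 0.29 [7.1 5.5]
4 0.39 [7.6 4.8]
5 0.49 [8. 4.]
6 0.58 [8.4 3.2]
7 0.68 [8.7 2.4]
8 0.78 [8.9 1.5]
9 0.88 [9.  0.7]
10 0.97 [ 9.  -0.2]
11 1.07 [ 8.9 -1.1]
12 1.17 [ 8.8 -1.9]
13 1.27 [ 8.5 -2.8]
14 1.36 [ 8.2 -3.6]
15 1.46 [ 7.8 -4.4]
16 1.56 [ 7.4 -5.1]
17 1.66 [ 6.9 -5.8]
18 1.76 [ 6.3 -6.5]
19 1.85 [ 5.6 -7. ]
20 1.95 [ 4.9 -7.5]
```

{"api": "step_arm", "payload": {"series": [[6,-0.3,7,0,0,0,0.7],[6.5,-0.3,6,0,0,0,0.7],[7,-0.3,5.5,0,0,0,0.7],[7.5,-0.3,5,0,0,0,0.7],[8,-0.4,4,0,0,0,0.7],[8.5,-0.4,3,0,0,0,0.7],[8.5,-0.4,2.5,0,0,0,0.7],[9,-0.4,1.5,0,0,0,0.7],[9,-0.4,0.5,0,0,0,0.7],[9,-0.4,0,0,0,0,0.7]], "force": 20}}

```text
clock: 4.15
tool_pos: [0.6114, 0.1372, 0.1639]
eef_rot: [1.0, -0.024, -0.003, -0.001]
contact_force: [-3.6, 3.8, 4.4]
opening: 0.474
finger_force: 20.0
```

{"api": "step_arm", "payload": {"series": [[9,-0.4,-1,0,0,0,0.7],[9,-0.4,-2,0,0,0,0.7],[8.5,-0.4,-3,0,0,0,0.7],[8,-0.4,-3.5,0,0,0,0.7],[8,-0.4,-4.5,0,0,0,0.7],[7.5,-0.4,-5,0,0,0,0.7],[7,-0.3,-6,0,0,0,0.7],[6,-0.3,-6.5,0,0,0,0.7],[5.5,-0.3,-7,0,0,0,0.7],[0,0,0,0,0,0,0.7]], "force": 20}}

```text
clock: 5.15
tool_pos: [0.6797, 0.1338, 0.1231]
eef_rot: [1.0, -0.024, -0.003, -0.001]
contact_force: [-2.4, 3.8, -2.7]
opening: 0.47
finger_force: 20.0
```

{"api": "step_arm", "payload": {"series": [[0,0,0,0,0,0,0],[0,0,0,0,0,0,0],[0,0,0,0,0,0,0],[0,0,20,0,0,0,0],[0,0,40,0,0,0,0],[0,0,40,0,0,0,0],[-16,-44,20,0,0,0,0],[-16,-44,0,0,0,0,0],[-16,-44,0,0,0,0,0],[-16,-44,0,0,0,0,0],[-16,-44,0,0,0,0,0],[-16,-44,0,0,0,0,0],[-16,-44,0,0,0,0,0],[-16,-44,0,0,0,0,0],[-16,-44,-20,0,0,0,0],[-16,-42,-30,0,0,0,0],[0,0,0,0,0,0,0],[0,0,0,0,0,0,0]]}}

```text
clock: 6.95
tool_pos: [0.5227, -0.3028, 0.1971]
eef_rot: [1.0, -0.026, -0.001, 0.0]
contact_force: [1.5, 0.3, 0.3]
opening: 1.003
finger_force: 0.0
```

```bash
cat > bot.py <<'E'
from h import *
def bot(c,name="wrist"):
    st();im,d,K,T=snap(name);P=cloud(d,K,T);X,Y,Z=P[...,0],P[...,1],P[...,2]
    for lo,hi in((.083,.106),(.065,.081),(.02,.06)):
        m=(d>0)&(np.hypot(X-c[0],Y-c[1])<.035)&(Z>lo)&(Z<hi)
        if m.sum()>3: print(lo,m.sum(),rect(P,m)[:2])
    return im,P
E
python3 - <<'E'
from bot import *
im,P=bot((.518,-.304));save("w2",im)
z=snap("scene")[0];save("s2",z[90:330,210:450])
cv2.imwrite("pics/s2.png",np.hstack([cv2.resize(z[90:330,210:450],(400,400)),cv2.resize(im,(400,250))[:0] if 0 else cv2.copyMakeBorder(cv2.resize(im,(400,250)),0,150,0,0,cv2.BORDER_CONSTANT)]))
E
```

```text
t 6.95 tcp [ 522.7 -302.8  197.1] zdir [-0.001 -0.    -1.   ] yaw(x) -0.052 F [1.5 0.3 0.3] open 1.003 ff 0.0
0.083 216 (array([ 519.3, -303.6]), array([13.3, 13.2]))
0.065 279 (array([ 521.3, -303.8]), array([24.3, 20.2]))
0.02 468 (array([ 521.4, -312.8]), array([52.2, 29.1]))
```

View pics/s2.png

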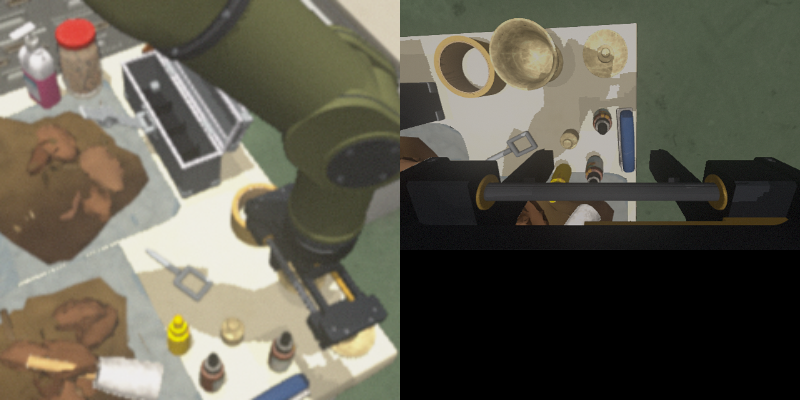

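{"api": "step_arm", "payload": {"series": [[-3,-1,-40,0,0,0,0],[0,0,-40,0,0,0,0],[0,0,-40,0,0,0,0],[0,0,-25,0,0,0,0],[0,0,0,0,0,0,0.6],[0,0,0,0,0,0,0.75],[0,0,0,0,0,0,0.9],[0,0,0,0,0,0,0.9],[0,0,0,0,0,0,0.9],[0,0,0,0,0,0,0.9],[0,0,0,0,0,0,0.9],[0,0,0,0,0,0,0.9]], "force": 15}}

```text
clock: 8.25
tool_pos: [0.5211, -0.3024, 0.0527]
eef_rot: [1.0, -0.024, 0.0, 0.0]
contact_force: [0.2, -0.6, 0.6]
opening: 0.355
finger_force: 15.0
```

{"api": "step_arm", "payload": {"series": [[0,0,0,0,0,0,0.5],[0,0,0,0,0,0,0.5],[-1,-1,13,0,0,0,0.5],[0,0,0,0,0,0,0.9],[0,0,0,0,0,0,0.9],[0,0,0,0,0,0,0.9],[0,0,0,0,0,0,0.9],[0,0,0,0,0,0,0.9]], "force": 20}}

```text
clock: 9.05
tool_pos: [0.5202, -0.3032, 0.0656]
eef_rot: [1.0, -0.024, 0.0, 0.0]
contact_force: [0.1, -0.4, 2.3]
opening: 0.257
finger_force: 20.0
```

{"api": "step_arm", "payload": {"series": [[0,0,20,0,0,0,0.9],[0,0,35,0,0,0,0.9],[0,0,35,0,0,0,0.9],[0,0,35,0,0,0,0.9],[5,25,0,0,0,0,0.9],[5,42,0,0,0,0,0.9],[5,42,0,0,0,0,0.9],[5,42,0,0,0,0,0.9],[5,42,0,0,0,0,0.9],[5,42,0,0,0,0,0.9],[5,42,0,0,0,0,0.9],[5,42,0,0,0,0,0.9],[4,38,0,0,0,0,0.9],[0,0,0,0,0,0,0.9],[0,0,0,0,0,0,0.9]]}}

```text
clock: 10.55
tool_pos: [0.5635, 0.0549, 0.19]
eef_rot: [1.0, -0.023, -0.001, 0.0]
contact_force: [0.3, 0.1, -1.1]
opening: 0.257
finger_force: 20.0
```

Run:
```python
from h import *
st();im,d,K,T=snap("scene");w=snap("wrist")[0]
t=snap("top")[0]
save("s3",np.hstack([cv2.resize(im[80:240,220:420],(400,320)),cv2.resize(t[120:240,180:330],(400,320))]))
```

```text
t 10.55 tcp [563.5  54.9 190. ] zdir [-0.001 -0.    -1.   ] yaw(x) -0.046 F [ 0.3  0.1 -1.1] open 0.257 ff 20.0
```

View pics/s3.png

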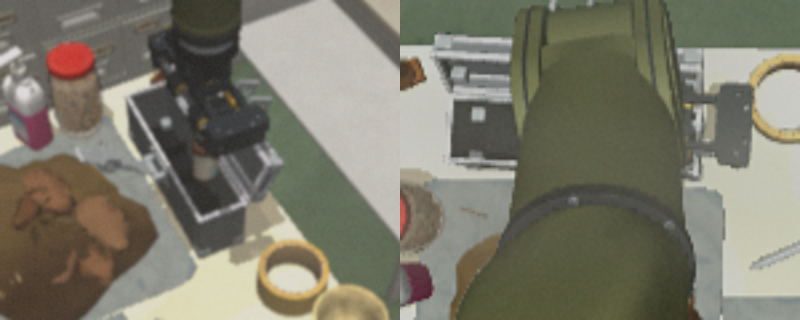

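{"api": "step_arm", "payload": {"series": [[1,-1,-30,0,0,0,0.9],[0,0,-30,0,0,0,0.9],[0,0,-30,0,0,0,0.9],[0,0,-20,0,0,0,0.9],[0,0,-8,0,0,0,0.9],[0,0,0,0,0,0,0.9]]}}

```text
clock: 11.3
tool_pos: [0.5649, 0.0509, 0.0721]
eef_rot: [1.0, -0.026, -0.0, 0.001]
contact_force: [0.3, 1.4, -0.5]
opening: 0.258
finger_force: 20.0
```

{"api": "step_arm", "payload": {"series": [[0,0,-1,0,0,0,0.9],[0,0,0,0,0,0,0.65],[0,0,0,0,0,0,0.62],[0,0,0,0,0,0,0.62],[0,0,20,0,0,0,0.62],[0,0,40,0,0,0,0.62],[0,0,40,0,0,0,0.62],[0,0,40,0,0,0,0.62],[-10,-40,20,0,0,0,0],[-16,-48,0,0,0,0,0],[-16,-48,0,0,0,0,0],[-16,-48,0,0,0,0,0],[-16,-48,0,0,0,0,0],[-16,-48,0,0,0,0,0],[-20,-37,0,0,0,0,0],[-20,-10,-40,0,0,0,0],[-16,-7,-10,0,0,0,0],[0,0,0,0,0,0,0],[0,0,0,0,0,0,0]]}}

```text
clock: 13.2
tool_pos: [0.4209, -0.2782, 0.182]
eef_rot: [1.0, -0.024, 0.001, 0.0]
contact_force: [1.0, -0.3, -0.0]
opening: 0.999
finger_force: 0.0
```

Run:
```python
from bot import *
bot((.419,-.284))
t=snap("top")[0];s=snap("scene")[0]
save("s4",np.hstack([cv2.resize(t[120:240,180:330],(400,320)),cv2.resize(s[80:240,220:420],(400,320))]))
```

```text
t 13.2 tcp [ 420.9 -278.2  182. ] zdir [ 0.001 -0.    -1.   ] yaw(x) -0.049 F [ 1.  -0.3 -0. ] open 0.999 ff 0.0
0.083 242 (array([ 419.7, -283. ]), array([13. , 13.6]))
0.065 303 (array([ 421.9, -282.5]), array([23.9, 19.7]))
0.02 463 (array([ 423.3, -282.3]), array([26.8, 34.1]))
```

View pics/s4.png

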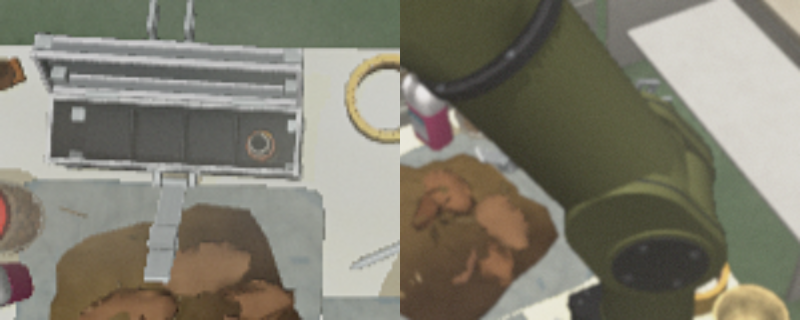

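{"api": "step_arm", "payload": {"series": [[-1,-5,0,0,0,0,0.5],[0,0,0,0,0,0,0.5],[0,0,-20,0,0,0,0.5],[0,0,-40,0,0,0,0.5],[0,0,-40,0,0,0,0.5],[0,0,-16,0,0,0,0.5],[0,0,0,0,0,0,0.9],[0,0,0,0,0,0,0.9],[0,0,0,0,0,0,0.9],[0,0,0,0,0,0,0.9],[0,0,0,0,0,0,0.9]], "force": 20}}

```text
clock: 14.45
tool_pos: [0.4196, -0.2837, 0.0665]
eef_rot: [1.0, -0.024, 0.001, 0.001]
contact_force: [0.9, 0.5, 4.4]
opening: 0.256
finger_force: 20.0
```

{"api": "step_arm", "payload": {"series": [[0,0,20,0,0,0,0.9],[0,0,35,0,0,0,0.9],[0,0,35,0,0,0,0.9],[0,0,35,0,0,0,0.9],[15,30,0,0,0,0,0.9],[15,45,0,0,0,0,0.9],[15,45,0,0,0,0,0.9],[15,45,0,0,0,0,0.9],[15,45,0,0,0,0,0.9],[15,45,0,0,0,0,0.9],[15,45,0,0,0,0,0.9],[15,45,0,0,0,0,0.9],[15,45,0,0,0,0,0.9],[15,45,0,0,0,0,0.9],[0,15,0,0,0,0,0.9],[0,0,0,0,0,0,0.9],[0,0,0,0,0,0,0.9]]}}

```text
clock: 16.15
tool_pos: [0.5684, 0.1646, 0.1905]
eef_rot: [1.0, -0.025, -0.0, 0.001]
contact_force: [0.8, -1.7, 0.1]
opening: 0.254
finger_force: 20.0
```

{"api": "step_arm", "payload": {"series": [[1,2,-30,0,0,0,0.9],[0,0,-30,0,0,0,0.9],[0,0,-30,0,0,0,0.9],[0,0,-20,0,0,0,0.9],[0,0,-8,0,0,0,0.9],[0,0,0,0,0,0,0.9],[0,0,-1,0,0,0,0.9],[0,0,0,0,0,0,0.65],[0,0,0,0,0,0,0.62],[0,0,0,0,0,0,0.62],[0,0,20,0,0,0,0.62],[0,0,40,0,0,0,0.62],[0,0,40,0,0,0,0.62],[0,0,40,0,0,0,0.62],[0,0,40,0,0,0,0.62],[0,0,0,0,0,0,0]]}}

```text
clock: 17.75
tool_pos: [0.5734, 0.1696, 0.2574]
eef_rot: [1.0, -0.024, 0.006, -0.002]
contact_force: [1.5, 0.7, -0.3]
opening: 0.451
finger_force: 0.0
```

Run:
```python
from bot import *
st();im,d,K,T=snap("wrist");P=cloud(d,K,T);X,Y,Z=P[...,0],P[...,1],P[...,2]
for nm,c in(("c3",(.564,.054)),("c1",(.57,.166))):
    for lo,hi in((.086,.115),(.07,.085),(.03,.068)):
        m=(d>0)&(np.hypot(X-c[0],Y-c[1])<.024)&(Z>lo)&(Z<hi)
        if m.sum()>3: print(nm,lo,m.sum(),P[m].max(0).round(3),rect(P,m)[:2])
m=(d>0)&(X>.6)&(Z>.1)&(np.abs(Y-.139)<.04);print("clev",P[m].min(0),P[m].max(0))
t=snap("top")[0];save("s5",np.hstack([cv2.resize(im,(480,300)),cv2.resize(t[120:240,180:300],(300,300))]))
```

```text
t 17.75 tcp [573.4 169.6 257.4] zdir [ 0.011  0.004 -1.   ] yaw(x) -0.049 F [ 1.5  0.7 -0.3] open 0.451 ff 0.0
c3 0.086 179 [0.572 0.06  0.108] (array([564.7,  52.9]), array([13.4, 13.2]))
c3 0.07 230 [0.576 0.064 0.085] (array([565.7,  53.9]), array([19.5, 24. ]))
c3 0.03 423 [0.582 0.07  0.068] (array([567. ,  55.3]), array([26.9, 33.8]))
c1 0.086 153 [0.577 0.174 0.108] (array([569.3, 166.5]), array([13.6, 13.9]))
c1 0.07 187 [0.582 0.179 0.084] (array([571.3, 166.8]), array([20.6, 24.1]))
c1 0.03 296 [0.587 0.184 0.068] (array([570.9, 167.2]), array([31. , 33.7]))
clev [0.60000236 0.09904499 0.12087748] [0.70133379 0.17897436 0.35415965]
```

View pics/s5.png

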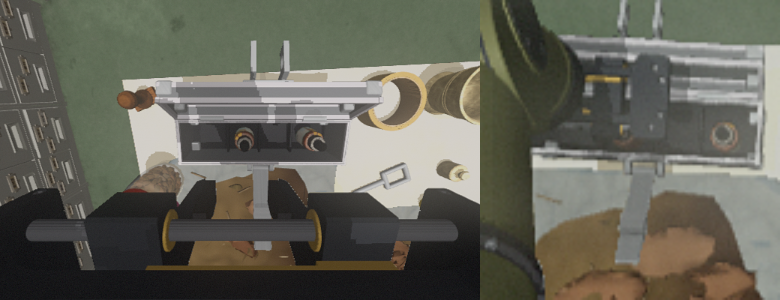

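{"api": "step_arm", "payload": {"series": [[30,-12,-10,0,0,0,0],[40,-12,0,0,0,0,0],[38,-9,0,0,0,0,0],[0,0,0,0,0,0,0],[0,0,-40,0,0,0,0],[0,0,-40,0,0,0,0],[0,0,-40,0,0,0,0],[0,0,0,0,0,0,0.7],[0,0,0,0,0,0,0.7],[0,0,0,0,0,0,0.7],[0,0,0,0,0,0,0.7],[0,0,0,0,0,0,0.7],[0,0,0,0,0,0,0.7],[0,0,0,0,0,0,0.7]], "force": 20}}

```text
clock: 19.25
tool_pos: [0.6788, 0.134, 0.1224]
eef_rot: [1.0, -0.025, 0.001, 0.001]
contact_force: [1.9, -3.9, 2.2]
opening: 0.475
finger_force: 20.0
```

{"api": "step_arm", "payload": {"series": [[-5.5,0.3,7,0,0,0,0.7],[-6,0.3,6.5,0,0,0,0.7],[-7,0.3,6,0,0,0,0.7],[-7.5,0.4,5,0,0,0,0.7],[-8,0.4,4.5,0,0,0,0.7],[-8,0.4,3.5,0,0,0,0.7],[-8.5,0.4,3,0,0,0,0.7],[-9,0.4,2,0,0,0,0.7],[-9,0.4,1,0,0,0,0.7],[-9,0.4,0,0,0,0,0.7]]}}

```text
clock: 20.25
tool_pos: [0.6032, 0.1377, 0.161]
eef_rot: [1.0, -0.025, 0.003, 0.001]
contact_force: [5.4, -3.9, -2.8]
opening: 0.473
finger_force: 20.0
```

{"api": "step_arm", "payload": {"series": [[-9,0.4,-0.5,0,0,0,0.7],[-9,0.4,-1.5,0,0,0,0.7],[-8.5,0.4,-2.5,0,0,0,0.7],[-8.5,0.4,-3,0,0,0,0.7],[-8,0.4,-4,0,0,0,0.7],[-7.5,0.3,-5,0,0,0,0.7],[-7,0.3,-5.5,0,0,0,0.7],[-6.5,0.3,-6,0,0,0,0.7],[-6,0.3,-7,0,0,0,0.7],[0,0,-2,0,0,0,0.7],[0,0,0,0,0,0,0.7]]}}

```text
clock: 21.35
tool_pos: [0.5356, 0.141, 0.1256]
eef_rot: [1.0, -0.026, 0.005, -0.0]
contact_force: [4.7, -4.6, 11.3]
opening: 0.476
finger_force: 20.0
```

{"api": "step_arm", "payload": {"series": [[0,0,0,0,0,0,0],[0,0,0,0,0,0,0],[0,0,0,0,0,0,0],[0,0,40,0,0,0,0],[0,0,40,0,0,0,0],[-30,0,40,0,0,0,0],[-40,0,0,0,0,0,0],[-30,0,0,0,0,0,0],[0,0,0,0,0,0,0],[0,0,0,0,0,0,0]]}}

```text
clock: 22.35
tool_pos: [0.4302, 0.1432, 0.2431]
eef_rot: [1.0, -0.024, -0.0, -0.0]
contact_force: [1.0, -0.7, 0.3]
opening: 1.001
finger_force: 0.0
```

Run:
```python
from h import *
st();im,d,K,T=snap("wrist");P=cloud(d,K,T);X,Y,Z=P[...,0],P[...,1],P[...,2]
np.savez("w6.npz",d=d,K=K,T=T);save("w6",im)
m=(d>0)&(Z>.108)&(Z<.135)&(Y>0)&(Y<.28)&(X>.52)&(X<.62)&(np.abs(Y-.139)>.04)
q=P[m];A=np.c_[q[:,:2]-[.572,.138],np.ones(len(q))];print(np.linalg.lstsq(A,q[:,2],rcond=None)[0].round(4),rect(P,m))
m=(d>0)&(Z>.135)&(Z<.17)&(Y>.1)&(Y<.18)&(X>.5)&(X<.6);print("clev",rect(P,m),P[m].max(0))
m=(d>0)&(Y>.115)&(Y<.165)&(X>.40)&(X<.515)&(Z>.085)&(Z<.17);q=P[m]
for lo in np.arange(.40,.51,.01):
    k=(q[:,0]>=lo)&(q[:,0]<lo+.01)
    if k.sum()>5: print(round(lo,2),k.sum(),np.median(q[k],0).round(4),np.percentile(q[k][:,1],[2,98]).round(4),np.percentile(q[k][:,2],[90,99]).round(4))
```

```text
t 22.35 tcp [430.2 143.2 243.1] zdir [-0.  0. -1.] yaw(x) -0.047 F [ 1.  -0.7  0.3] open 1.001 ff 0.0
[3.500e-03 1.000e-04 1.168e-01] (array([568.4, 139.7]), array([262.3,  65.7]), 87.23)
clev (array([543.1, 140.9]), array([42.1, 46. ]), 86.84) [0.56716617 0.1631709  0.15787413]
0.42 216 [0.427  0.146  0.1446] [0.1342 0.1588] [0.1458 0.1465]
0.43 356 [0.4349 0.1462 0.1386] [0.1337 0.1587] [0.142  0.1433]
0.44 342 [0.4451 0.146  0.1307] [0.133  0.1586] [0.1341 0.1352]
0.45 269 [0.4542 0.1455 0.1258] [0.1325 0.1577] [0.1287 0.1311]
0.46 329 [0.4649 0.1445 0.1265] [0.1322 0.1574] [0.1296 0.1311]
0.47 347 [0.4754 0.1448 0.1184] [0.1318 0.1571] [0.1218 0.123 ]
0.48 267 [0.4849 0.1437 0.098 ] [0.1315 0.1568] [0.1011 0.1027]
0.49 256 [0.4949 0.1432 0.0898] [0.1307 0.1555] [0.0932 0.0945]
0.5 29 [0.5007 0.1429 0.0855] [0.1331 0.1548] [0.0863 0.0867]
```

{"api": "step_arm", "payload": {"series": [[1.5,3,-40,0,0,0,0.3],[0,0,-40,0,0,0,0.3],[0,0,-38,0,0,0,0.3],[0,0,0,0,0,0,0.9],[0,0,0,0,0,0,0.9],[0,0,0,0,0,0,0.9],[0,0,0,0,0,0,0.9],[0,0,0,0,0,0,0.9],[0,0,0,0,0,0,0.9]], "force": 20}}

```text
clock: 23.3
tool_pos: [0.4325, 0.146, 0.126]
eef_rot: [1.0, -0.024, 0.001, -0.0]
contact_force: [-0.1, 0.5, 1.6]
opening: 0.289
finger_force: 20.0
```

Run:
```python
import numpy as np
from h import st
st()
p=None
for a in np.linspace(.893,-.11,13):
    q=118*np.array([-np.sin(a),np.cos(a)])
    if p is not None: print(round(a,2),(q-p).round(1))
    p=q
```

```text
t 23.3 tcp [432.5 146.  126. ] zdir [ 0.002  0.001 -1.   ] yaw(x) -0.049 F [-0.1  0.5  1.6] open 0.289 ff 20.0
0.81 [6.5 7.4]
0.73 [7.1 6.8]
0.64 [7.6 6.2]
0.56 [8.1 5.6]
0.48 [8.6 4.9]
0.39 [8.9 4.1]
0.31 [9.3 3.4]
0.22 [9.5 2.6]
0.14 [9.7 1.8]
0.06 [9.8 1. ]
-0.03 [9.9 0.2]
-0.11 [ 9.8 -0.7]
```

{"api": "step_arm", "payload": {"series": [[6.5,-0.3,7.5,0,0,0,0.9],[7,-0.3,7,0,0,0,0.9],[7.5,-0.4,6,0,0,0,0.9],[8,-0.4,5.5,0,0,0,0.9],[8.5,-0.4,5,0,0,0,0.9],[9,-0.4,4,0,0,0,0.9],[9,-0.4,3.5,0,0,0,0.9],[9.5,-0.5,2.5,0,0,0,0.9],[9.5,-0.5,2,0,0,0,0.9],[0,0,0,0,0,0,0.9]]}}

```text
clock: 24.3
tool_pos: [0.5095, 0.1422, 0.1686]
eef_rot: [1.0, -0.025, 0.002, -0.001]
contact_force: [-1.0, 2.2, 4.8]
opening: 0.295
finger_force: 20.0
```

{"api": "step_arm", "payload": {"series": [[7,-0.4,1,0,0,0,0.9],[7,-0.3,0.5,0,0,0,0.9],[7,-0.3,0,0,0,0,0.9],[6,-0.3,-0.5,0,0,0,0.9],[3,0,0,0,0,0,0.9],[0,0,0,0,0,0,0.9]]}}

```text
clock: 24.9
tool_pos: [0.5375, 0.1408, 0.1688]
eef_rot: [1.0, -0.024, 0.001, -0.0]
contact_force: [0.4, 3.6, 0.6]
opening: 0.291
finger_force: 20.0
```

{"api": "step_arm", "payload": {"series": [[2,0,0,0,0,0,0.9],[2,0,0,0,0,0,0.9],[0,0,0,0,0,0,0.9]]}}

```text
clock: 25.2
tool_pos: [0.5383, 0.1408, 0.1687]
eef_rot: [1.0, -0.024, -0.002, 0.0]
contact_force: [-5.8, 3.7, 3.4]
opening: 0.292
finger_force: 20.0
```

{"api": "step_arm", "payload": {"series": [[-2,0,0,0,0,0,0.3],[0,0,0,0,0,0,0.3],[0,0,0,0,0,0,0.3],[0,0,40,0,0,0,0],[0,0,40,0,0,0,0],[-20,-40,10,0,0,0,0],[-20,-40,0,0,0,0,0],[-20,-40,0,0,0,0,0],[-20,-40,0,0,0,0,0],[-20,-40,0,0,0,0,0],[0,-20,0,0,0,0,0],[0,0,0,0,0,0,0],[0,0,0,0,0,0,0]]}}

```text
clock: 26.5
tool_pos: [0.439, -0.0792, 0.2591]
eef_rot: [1.0, -0.025, 0.001, -0.0]
contact_force: [-0.3, -0.2, 0.6]
opening: 0.998
finger_force: 0.0
```

Run:
```python
from h import *
st();im,d,K,T=snap("wrist");P=cloud(d,K,T);X,Y,Z=P[...,0],P[...,1],P[...,2]
np.savez("w7.npz",d=d,K=K,T=T,im=im)
m=(d>0)&(Z>.16)&(Z<.21)&(Y>.1)&(Y<.18)&(X>.48)&(X<.6);print("tab",m.sum(),rect(P,m),P[m].min(0),P[m].max(0))
m=(d>0)&(Z>.125)&(Z<.16)&(Y>.1)&(Y<.18)&(X>.5)&(X<.6);print("clev",m.sum(),rect(P,m),P[m].min(0),P[m].max(0))
save("w7",im)
t=snap("top"); save("t7",t[0]); np.savez("t7.npz",im=t[0],d=t[1],K=t[2],T=t[3])
```

```text
t 26.5 tcp [439.  -79.2 259.1] zdir [ 0.001  0.    -1.   ] yaw(x) -0.05 F [-0.3 -0.2  0.6] open 0.998 ff 0.0
tab 717 (array([535.7, 139.1]), array([25.1,  9.4]), 87.19) [0.53059579 0.12664729 0.16000021] [0.54086013 0.15187154 0.19395503]
clev 2775 (array([547.5, 140.4]), array([44.3, 55.7]), 86.98) [0.51911997 0.11701477 0.12500986] [0.57573242 0.16357849 0.15993448]
```

View pics/w7.png

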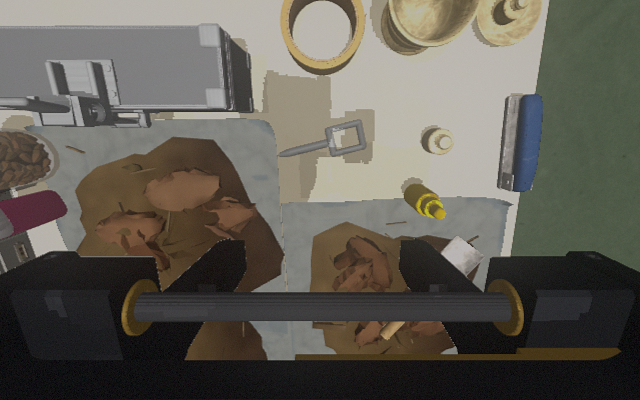

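```bash
cat > pin.py <<'E'
from h import *
def pinmeas(im,K,T,box,plane=.011):
    u0,u1,v0,v1=box;a=im[v0:v1,u0:u1].astype(int)
    m=((a[...,2]-a[...,0])<14).astype(np.uint8)
    n,l,s,c=cv2.connectedComponentsWithStats(m,connectivity=8);k=1+np.argmax(s[1:,4]);v,u=np.nonzero(l==k)
    u=u+u0;v=v+v0
    q=np.stack([(u-K[0,2])/K[0,0],-(v-K[1,2])/K[1,1],-np.ones(len(u))],-1)@T[:3,:3].T
    p=T[:3,3]+q*((plane-T[2,3])/q[:,2])[:,None]
    p=p[:,:2]*1000
    vx,vy,_,_=cv2.fitLine(p.astype(np.float32),cv2.DIST_L2,0,.01,.01).ravel();e=np.array([vx,vy])
    e=e if e[1]>0 else -e
    for _ in range(2):
        s=p@e;n=np.array([-e[1],e[0]]);t=p@n;smin,smax=s.min(),s.max();mids=[]
        for w in np.arange(smin+3,smax-3,4):
            k=(s>w)&(s<w+4)
            if k.sum()>3: mids.append((w+2,(t[k].min()+t[k].max())/2,np.ptp(t[k])))
        mids=np.array(mids);sl,ic=np.polyfit(mids[:,0],mids[:,1],1);e2=e+sl*n;e=e2/np.linalg.norm(e2)
    s=p@e;n=np.array([-e[1],e[0]]);t=p@n;off=np.median(mids[:,1]);
    print("npix",len(u),"dir",e.round(3),"ang",round(float(np.arctan2(e[1],e[0])),3),"len",round(np.ptp(s),1))
    print("widths",[(round(a-s.min()),round(c)) for a,b,c in mids])
    k=s<s.min()+50;off=(t[k].min()+t[k].max())/2
    print("handle end",(e*s.min()+n*off).round(1),"tip",(e*s.max()+n*off).round(1),"shoulder(-52)",(e*(s.min()+52)+n*off).round(1),"grip(20 behind)",(e*(s.min()+32)+n*off).round(1))
    return e
E
python3 - <<'E'
from pin import *
z=np.load("w7.npz");pinmeas(z["im"],z["K"],z["T"],(272,376,112,165),.009)
E
```

```text
npix 1022 dir [-0.189  0.982] ang 1.761 len 121.7
widths [(5, 40), (9, 39), (13, 40), (17, 40), (21, 40), (25, 40), (29, 40), (33, 39), (37, 39), (41, 40), (45, 39), (49, 39), (53, 10), (57, 10), (61, 10), (65, 9), (69, 10), (73, 10), (77, 9), (81, 10), (85, 10), (89, 9), (93, 10), (97, 10), (101, 10), (105, 9), (109, 9), (113, 8), (117, 6)]
handle end [ 494.6 -137.6] tip [471.5 -18.1] shoulder(-52) [484.7 -86.5] grip(20 behind) [ 488.5 -106.2]
```

Run:
```python
from h import *
s=r.get_state();print(np.round(s["q"],3))
```

```text
[ 0.027  0.43   0.067  2.063 -0.047  0.649 -1.492]
```

{"api": "step_arm", "payload": {"series": [[4,-2.5,0,0,0,0.14,0.2],[4,-2.5,0,0,0,0.14,0.2],[4,-2.5,0,0,0,0.14,0.2],[4,-2.5,0,0,0,0.14,0.2],[4,-2.5,0,0,0,0.14,0.2],[4,-2.5,0,0,0,0.14,0.2],[4,-2.5,0,0,0,0.14,0.2],[4,-2.5,0,0,0,0.14,0.2],[4,-2.5,0,0,0,0.14,0.2],[4,-2.5,0,0,0,0.14,0.2],[4,-2.5,0,0,0,0.14,0.2],[4,-2.5,0,0,0,0.14,0.2],[2.5,-3,0,0,0,0.13,0.2],[0,0,-40,0,0,0,0.2],[0,0,-40,0,0,0,0.2],[0,0,0,0,0,0,0.2],[0,0,0,0,0,0,0.2]]}}

```text
clock: 28.3
tool_pos: [0.4893, -0.111, 0.1792]
eef_rot: [0.636, 0.772, -0.0, -0.001]
contact_force: [0.4, -0.1, -0.3]
opening: 0.8
finger_force: 0.0
```

Run:
```python
from pin import *
st();im,d,K,T=snap("wrist");np.savez("w8.npz",d=d,K=K,T=T,im=im);save("w8",im)
a=im.astype(int);P=cloud(d,K,T);m=(d>0)&(P[...,2]<.02)&(P[...,0]>.44)&(P[...,0]<.53)&(P[...,1]>-.16)&(P[...,1]<0)
v,u=np.nonzero(m);print(u.min(),u.max(),v.min(),v.max())
try: pinmeas(im,K,T,(u.min(),u.max(),v.min(),v.max()),.009)
except Exception as e: print(e)
```

```text
t 28.3 tcp [ 489.3 -111.   179.2] zdir [-0.001  0.001 -1.   ] yaw(x) 1.763 F [ 0.4 -0.1 -0.3] open 0.8 ff 0.0
276 378 79 230
npix 3324 dir [-0.965  0.263] ang 2.875 len 124.3
widths [(6, 15), (10, 25), (14, 38), (18, 47), (22, 55), (26, 67), (30, 77), (34, 79), (38, 78), (42, 76), (46, 41), (50, 35), (54, 30), (58, 27), (62, 26), (66, 29), (70, 24), (74, 23), (78, 22), (82, 21), (86, 20), (90, 19), (94, 18), (98, 16), (102, 16), (106, 15), (110, 13), (114, 13), (118, 12), (122, 10)]
handle end [541.5 -32.4] tip [4.216e+02 3.000e-01] shoulder(-52) [491.3 -18.7] grip(20 behind) [510.6 -23.9]
```

View pics/w8.png

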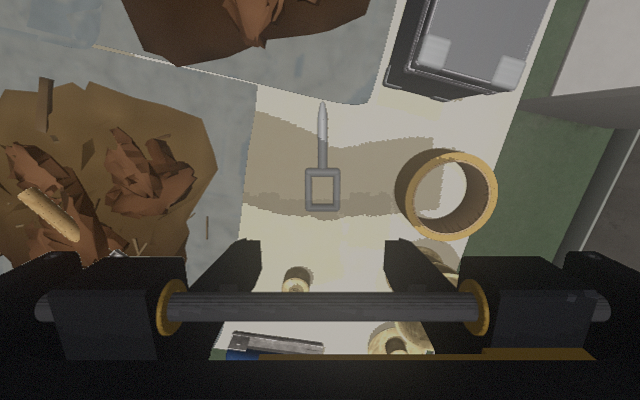

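Run:
```python
from pin import *
z=np.load("w8.npz");pinmeas(z["im"],z["K"],z["T"],(298,348,96,216),.009)
```

```text
npix 1505 dir [-0.192  0.981] ang 1.764 len 122.1
widths [(7, 40), (11, 40), (15, 40), (19, 40), (23, 39), (27, 39), (31, 39), (35, 39), (39, 39), (43, 39), (47, 39), (51, 39), (55, 21), (59, 9), (63, 9), (67, 9), (71, 9), (75, 9), (79, 9), (83, 10), (87, 9), (91, 11), (95, 9), (99, 11), (103, 11), (107, 11), (111, 10), (115, 9), (119, 6), (123, 4)]
handle end [ 494.3 -137.3] tip [470.8 -17.5] shoulder(-52) [484.3 -86.3] grip(20 behind) [ 488.1 -105.9]
```

{"api": "step_arm", "payload": {"series": [[0,-0.5,-40,0,0,0,0.25],[0,0,-40,0,0,0,0.25],[0,0,-40,0,0,0,0.25],[0,0,-40,0,0,0,0.25],[0,0,-10,0,0,0,0.25],[0,0,-6.5,0,0,0,0.25],[0,0,0,0,0,0,0.25],[0,0,0,0,0,0,0.25]]}}

```text
clock: 29.15
tool_pos: [0.4903, -0.113, 0.0042]
eef_rot: [0.637, 0.771, 0.001, 0.001]
contact_force: [-0.2, 0.3, 1.0]
opening: 0.752
finger_force: 0.0
```

{"api": "step_arm", "payload": {"series": [[0,0,-1.5,0,0,0,0.25],[0,0,0,0,0,0,0.7],[0,0,0,0,0,0,0.7],[0,0,0,0,0,0,0.7],[0,0,0,0,0,0,0.7],[0,0,0,0,0,0,0.7],[0,0,0,0,0,0,0.7]], "force": 45}}

```text
clock: 29.85
tool_pos: [0.489, -0.1128, 0.0011]
eef_rot: [0.637, 0.771, 0.0, 0.0]
contact_force: [0.1, -0.4, 4.3]
opening: 0.455
finger_force: 45.0
```

{"api": "step_arm", "payload": {"series": [[0,0,10,0,0,0,0.7],[0,0,30,0,0,0,0.7],[0,0,40,0,0,0,0.7],[0,0,40,0,0,0,0.7],[0,0,25,0,0,0,0.7],[6,20,0,0,0,-0.04,0.7],[6,20,0,0,0,-0.04,0.7],[6,20,0,0,0,-0.04,0.7],[6,20,0,0,0,-0.04,0.7],[6,15,0,0,0,-0.04,0.7],[6,10,0,0,0,-0.04,0.7],[0,0,0,0,0,0,0.7],[0,0,0,0,0,0,0.7]]}}

```text
clock: 31.15
tool_pos: [0.5243, -0.0083, 0.1461]
eef_rot: [0.724, 0.69, -0.001, -0.0]
contact_force: [-0.8, -0.2, -1.0]
opening: 0.459
finger_force: 45.0
```

Run:
```python
from pin import *
st();im,d,K,T=snap("wrist");np.savez("w9.npz",d=d,K=K,T=T,im=im)
P=cloud(d,K,T);X,Y,Z=P[...,0],P[...,1],P[...,2]
s=r.get_state();t=np.array(s["tool_pos"]);e=np.array([.048,.9988]);n=np.array([-e[1],e[0]])
L=(X-t[0])*e[0]+(Y-t[1])*e[1];N=(X-t[0])*n[0]+(Y-t[1])*n[1]
for lo in range(0,110,8):
    k=(d>0)&(L>lo/1e3)&(L<(lo+8)/1e3)&(np.abs(N)<.03)&(Z>.125)&(Z<.17)
    if k.sum()>3: print(lo,k.sum(),"N",(N[k].min()*1e3).round(1),(N[k].max()*1e3).round(1),"ztop",(np.percentile(Z[k],[50,95])*1e3).round(1))
m=(d>0)&(Z>.125)&(Z<.16)&(Y>.1)&(Y<.18)&(X>.5)&(X<.6);print("clev",m.sum(),rect(P,m),P[m].min(0),P[m].max(0))
im2=cv2.resize(im[60:260,180:460],None,fx=2.8,fy=2.8);save("w9",im2)
```

```text
t 31.15 tcp [524.3  -8.3 146.1] zdir [-0.001 -0.001 -1.   ] yaw(x) 1.522 F [-0.8 -0.2 -1. ] open 0.459 ff 45.0
0 623 N -22.1 21.2 ztop [154.6 168.1]
8 1311 N -30.0 29.9 ztop [155.1 168.5]
16 954 N -20.4 20.3 ztop [154.3 155.3]
24 701 N -19.8 18.9 ztop [152.9 154.8]
32 322 N -5.3 5.1 ztop [153.8 155.1]
40 327 N -5.8 5.0 ztop [153.7 155.3]
48 356 N -5.7 5.0 ztop [153.7 155.2]
56 366 N -5.6 4.9 ztop [153.7 155.3]
64 379 N -5.5 4.8 ztop [153.8 155.2]
72 401 N -5.4 5.2 ztop [153.7 155.2]
80 380 N -5.4 5.2 ztop [153.2 154.8]
88 265 N -4.4 3.6 ztop [151.8 153.6]
96 23 N -2.4 1.7 ztop [150.4 151.2]
clev 968 (array([546.7, 120.7]), array([ 3.1, 54.8]), 86.59) [0.51936503 0.11848817 0.12500662] [0.5741424  0.12335438 0.13714449]
```

View pics/w9.png

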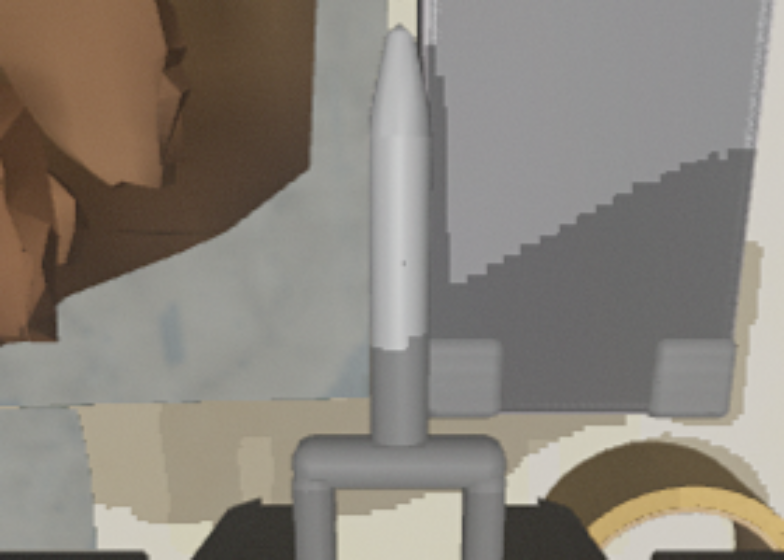

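{"api": "step_arm", "payload": {"series": [[1,0,-4.7,0,0,0,0.7],[0.5,10,0,0,0,0,0.7],[0.5,10,0,0,0,0,0.7],[0,3,0,0,0,0,0.7],[0,0,0,0,0,0,0.7],[0,0,0,0,0,0,0.7]]}}

```text
clock: 31.8
tool_pos: [0.5269, 0.0153, 0.1413]
eef_rot: [0.724, 0.69, -0.0, 0.0]
contact_force: [0.0, -0.4, -0.5]
opening: 0.458
finger_force: 45.0
```

Run:
```python
from pin import *
st();st();im,d,K,T=snap("wrist");s=snap("scene")
P=cloud(d,K,T);X,Y,Z=P[...,0],P[...,1],P[...,2]
m=(d>0)&(Z>.125)&(Z<.165)&(Y>.115)&(Y<.125)&(X>.5)&(X<.6);print("clev",m.sum(),P[m].min(0),P[m].max(0))
m=(d>0)&(Z>.11)&(Z<.124)&(Y>.03)&(Y<.11)&(X>.5)&(X<.62)
for y in(.04,.06,.08,.1):
    k=m&(np.abs(Y-y)<.01); print(y,np.percentile(X[k],[.5,1,3]).round(4),np.median(Z[k]).round(4))
k=(d>0)&(Y>.06)&(Y<.09)&(Z>.13)&(Z<.16)&(X<.56)&(X>.5);print("shaft x",P[k].min(0),P[k].max(0))
save("w10",np.hstack([cv2.resize(im[20:220,180:460],(448,320)),cv2.resize(s[0][110:200,270:360],(320,320))]))
```

```text
t 31.8 tcp [526.9  15.3 141.3] zdir [-0. -0. -1.] yaw(x) 1.522 F [ 0.  -0.4 -0.5] open 0.458 ff 45.0
t 31.8 tcp [526.9  15.3 141.3] zdir [-0. -0. -1.] yaw(x) 1.522 F [ 0.  -0.4 -0.5] open 0.458 ff 45.0
clev 2423 [0.5193147  0.11860254 0.12500578] [0.57449176 0.12498967 0.15784489]
0.04 [0.5351 0.5354 0.5369] 0.1167
0.06 [0.5363 0.5367 0.538 ] 0.1167
0.08 [0.5372 0.5375 0.5389] 0.1167
0.1 [0.5374 0.5377 0.5391] 0.1167
shaft x [0.52395339 0.06000421 0.14435184] [0.53578793 0.08999703 0.15175316]
```

View pics/w10.png

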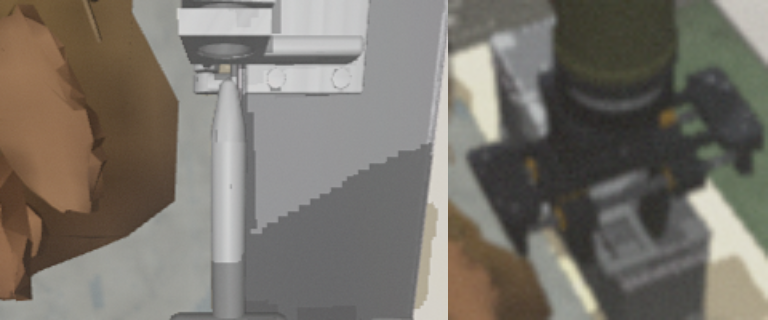

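Run:
```python
from h import *
im,d,K,T=snap("wrist");g=cv2.cvtColor(im,cv2.COLOR_BGR2GRAY)
# zoom factor 1.6 both; origin (180,20)
for v in range(36,72,3): print(v,' '.join('%3d'%x for x in g[v,294:360:2]))
for v in (80,100,130): print(v,' '.join('%3d'%x for x in g[v,294:360:2]))
print(K[0,2])
```

```text
36 208 209 209 207 207 205 205 204 204 204 206 206 205 205 204 206 209 208 207 203 205 207 206 208 210 209 211 205 149 153 152 207 204
39 214 214 213 211 211 211 209 207 209 210 211 210 210 209 210 214 213 213 210 211 213 211 213 214 215 215 214 207 149 150 150 207 206
42  82  86  85  86  82  82  84  85  85  86  85  85  86  87  87  90  89  86  86  86  85  83  88  88  88  88  87 112 149 175 175 174 174
45  84  86  88  87  88  85  86  86  86  87  87  88  86  86  85  89  90  89  89  87  89  89  89  91  94  90  93 151 170 198 198 198 197
48 138  85  87  84  90  91 107 119 124 127 129 135 139 141 137 130 128 128 122 115 101  91  90  89  89  89 122 152 174 208 207 207 206
51 156  81  86  87  88 100  97 109 126 126 130 136 136 141 135 133 132 129 120 108  98  88  91  92  95  91 135 133 153 184 183 183 183
54 153 141  86  85  86  89  90  94 102 110 113 111 111 109 114 113 156 148 126 116  98  91  93  94  95  95  97  97 101  98  99  98  98
57 151 153  81  86  86  87  85  84  87  86  87  85  85  85  87  89  89  87  90  89  87  88  91  91  91  90  90  93  90  88  87  88  90
60 152 152 153 149 1
[... 244 characters left out ...]
9 205
66 150 149 151 144 150 173 183 191 178 177 126 132 132 130 133 106 134 135 172 160 174 199 199 198 198 201 204 209 206 204 205 202 192
69 151 154 152 147 143 177 185 190 193 196 131 136 159 186 131 147 197 133 181 162 176 199 199 198 197 202 204 212 210 210 209 207 182
80 152 150 153 152 153 156 155 157 157 157 159 136 175 188 190 184 177 139 125 115 126 151 152 150 152 153 151 151 149 144 144 152 151
100 157 153 155 151 155 156 158 158 159 139 161 183 189 193 198 194 183 168 149 120 110 110 125 152 152 151 151 153 151 151 151 152 150
130 156 155 156 156 158 157 154 154 152 138 167 180 187 200 209 197 186 175 159 130 108 110 109 153 151 152 150 152 150 150 150 151 149
322.1939491679382
```

{"api": "step_arm", "payload": {"series": [[-0.3,6,0,0,0,0,0.7],[0.2,6,0,0,0,0,0.7],[0.3,6,0,0,0,0,0.7],[0.3,6,0,0,0,0,0.7],[0,0,0,0,0,0,0.7]]}}

```text
clock: 32.45
tool_pos: [0.5273, 0.0406, 0.141]
eef_rot: [0.724, 0.69, 0.0, -0.0]
contact_force: [0.1, 1.1, -4.1]
opening: 0.455
finger_force: 45.0
```

{"api": "step_arm", "payload": {"series": [[0.2,5,-0.5,0,0,0,0.7],[0.3,5,0,0,0,0,0.7],[0.2,5,0,0,0,0,0.7],[0,0,0,0,0,0,0.7]]}}

```text
clock: 32.85
tool_pos: [0.5283, 0.0557, 0.1408]
eef_rot: [0.724, 0.69, 0.001, -0.0]
contact_force: [-0.1, 0.6, -4.6]
opening: 0.459
finger_force: 45.0
```

{"api": "step_arm", "payload": {"series": [[0.2,3,-1,0,0,0,0.7],[0.3,5,0,0,0,0,0.7],[0.2,5,0,0,0,0,0.7],[0,0,0,0,0,0,0.7]]}}

```text
clock: 33.25
tool_pos: [0.5291, 0.0689, 0.1399]
eef_rot: [0.724, 0.69, 0.001, -0.0]
contact_force: [-0.2, 1.2, -3.3]
opening: 0.458
finger_force: 45.0
```

{"api": "step_arm", "payload": {"series": [[0.3,6,0,0,0,0,0.7],[0.3,6,0,0,0,0,0.7],[0.2,5,0,0,0,0,0.7],[0.1,3,0,0,0,0,0.7],[0,0,0,0,0,0,0.7]]}}

```text
clock: 33.75
tool_pos: [0.5297, 0.0883, 0.1397]
eef_rot: [0.724, 0.69, 0.0, -0.0]
contact_force: [-1.5, 1.7, -3.7]
opening: 0.461
finger_force: 45.0
```

{"api": "step_arm", "payload": {"series": [[0.1,2,0,0,0,0,0.7],[0.1,2,0,0,0,0,0.7],[0.1,2,0,0,0,0,0.7],[0,0,0,0,0,0,0.7]]}}

```text
clock: 34.15
tool_pos: [0.53, 0.0933, 0.1397]
eef_rot: [0.724, 0.689, -0.0, -0.0]
contact_force: [-0.5, -1.7, -3.8]
opening: 0.456
finger_force: 45.0
```

{"api": "step_arm", "payload": {"series": [[0,2,0,0,0,0,0.7],[0,0,0,0,0,0,0.7]]}}

```text
clock: 34.35
tool_pos: [0.53, 0.0953, 0.1397]
eef_rot: [0.724, 0.689, -0.0, 0.0]
contact_force: [0.1, -1.6, -5.8]
opening: 0.46
finger_force: 45.0
```

{"api": "step_arm", "payload": {"series": [[0,2,0,0,0,0,0.7],[0,2,0,0,0,0,0.7],[0,0,0,0,0,0,0.7]]}}

```text
clock: 34.65
tool_pos: [0.5299, 0.0954, 0.1397]
eef_rot: [0.725, 0.688, -0.002, 0.002]
contact_force: [-0.2, -8.7, -2.2]
opening: 0.457
finger_force: 45.0
```

{"api": "step_arm", "payload": {"series": [[0,-3,0,0,0,0,0.7],[0,0,0,0,0,0,0.45],[0,0,0,0,0,0,0.4],[0,0,0,0,0,0,0.4],[0,0,20,0,0,0,0.4],[0,0,40,0,0,0,0.4],[0,-20,40,0,0,0,0.4],[0,-40,40,0,0,0,0.4],[0,-40,0,0,0,0,0.4],[0,-40,0,0,0,0,0.4],[0,0,0,0,0,0,0.4],[0,0,0,0,0,0,0.4]]}}

```text
clock: 35.85
tool_pos: [0.5302, -0.0394, 0.2754]
eef_rot: [0.725, 0.689, 0.001, 0.0]
contact_force: [-0.6, 0.4, -0.6]
opening: 0.601
finger_force: 0.0
```

Run:
```python
from h import *
st();im,d,K,T=snap("wrist");s=snap("scene")[0];P=cloud(d,K,T);X,Y,Z=P[...,0],P[...,1],P[...,2]
m=(d>0)&(Z>.135)&(Z<.16)&(X>.5)&(X<.56)&(Y>.04)&(Y<.118);print("handle",m.sum(),rect(P,m),P[m].min(0),P[m].max(0))
m=(d>0)&(Z>.135)&(Z<.16)&(X>.52)&(X<.545)&(Y>.163)&(Y<.21)
if m.sum():print("tip",m.sum(),P[m].min(0),P[m].max(0))
m=(d>0)&(Z>.165)&(Z<.21)&(Y>.1)&(Y<.18)&(X>.48)&(X<.6);print("tab",rect(P,m))
save("w11",np.hstack([cv2.resize(im[0:220,200:500],(440,322)),cv2.resize(s[100:200,260:360],(322,322))]))
```

```text
t 35.85 tcp [530.2 -39.4 275.4] zdir [ 0.001  0.001 -1.   ] yaw(x) 1.52 F [-0.6  0.4 -0.6] open 0.601 ff 0.0
handle 1776 (array([530.9,  93.5]), array([50. , 40.9]), 87.99) [0.51012828 0.06825903 0.13520345] [0.55219355 0.11798551 0.14853195]
tab (array([0., 0.]), array([0., 0.]), 0.0)
```

View pics/w11.png

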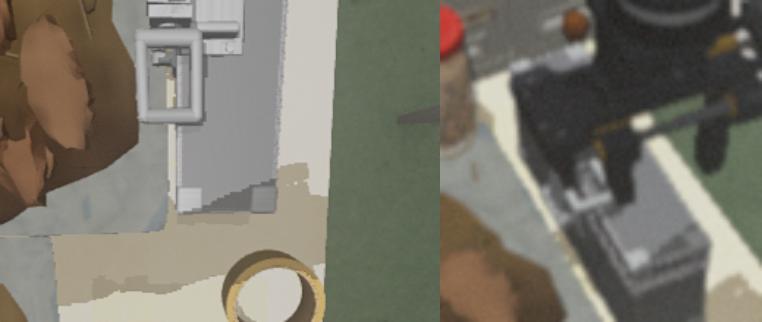

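{"api": "step_arm", "payload": {"series": [[-10,-45,0,0,0,0,0.4],[-10,-45,0,0,0,0,0.4],[-10,-45,0,0,0,0,0.4],[-10,-45,0,0,0,0,0.4],[-10,-45,0,0,0,0,0.4],[0,0,0,0,0,0,0.4],[0,0,0,0,0,0,0.4]]}}

```text
clock: 36.65
tool_pos: [0.4805, -0.2635, 0.275]
eef_rot: [0.724, 0.689, 0.001, -0.0]
contact_force: [0.7, -0.0, -0.4]
opening: 0.597
finger_force: 0.0
```

Run:
```python
from h import *
for n in("top","scene"):
    im,d,K,T=snap(n);P=cloud(d,K,T);X,Y,Z=P[...,0],P[...,1],P[...,2]
    m=(d>0)&(Z>.17)&(Z<.2)&(Y>.11)&(Y<.17)&(X>.48)&(X<.6);print(n,"tab",m.sum(),P[m].mean(0) if m.sum() else 0)
    m=(d>0)&(Z>.135)&(Z<.16)&(X>.5)&(X<.56)&(Y>.04)&(Y<.1185);print("handle",m.sum(),P[m].min(0),P[m].max(0))
    m=(d>0)&(Z>.135)&(Z<.16)&(X>.52)&(X<.545)&(Y>.165)&(Y<.22);print("tip",m.sum(),P[m].max(0) if m.sum() else 0)
    m=(d>0)&(Z>.108)&(Z<.128)&(Y>0)&(Y<.27)&(X>.535)&(X<.62)&(abs(Y-.139)>.04);q=P[m];print("lid slope",np.linalg.lstsq(np.c_[q[:,:2],np.ones(len(q))],q[:,2],rcond=None)[0].round(3))
```

```text
top tab 38 [0.53462104 0.13864059 0.18644962]
handle 187 [0.51004465 0.06663413 0.13735858] [0.5499263  0.11838338 0.15137268]
tip 31 [0.53606041 0.18806703 0.15157235]
lid slope [-0.031  0.001  0.136]
scene tab 47 [0.53621843 0.13537278 0.18465992]
handle 202 [0.50994559 0.06408764 0.13575247] [0.55675035 0.11813514 0.15908954]
tip 12 [0.53815061 0.1859967  0.15099945]
lid slope [-0.018  0.002  0.129]
```

```bash
python3 -c "
from plant import r
print(r.finish_job())"
```

```text
the job is handed in; nothing more can be done
None
```

I found two dropper bottles on the table and stood both upright in the case. The lid is shut, the hasp is swung home and the lock pin is pushed in to its shoulder, and I handed the job in at about 37 s; no verdict came back, but camera checks beforehand agreed with this.

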